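Park a swinging blank carrier over the cleaning tank

ROBOT

A 6-joint arm with a two-finger parallel gripper is mounted at the origin on the work surface. World frame = base frame: x ahead of the robot, y to its left, z up, the work surface at z = 0. Lengths are in mm, angles in rad, forces in N, time in s.
With the tool pointing down it reaches from about 275 to 1000 mm from the base axis. Payload 8.4 kg.
Tool frame: the origin (TCP) lies between the finger pads; the fingertips stand 17 mm ahead of it and the grasp point (between the pads) lies 2 mm behind it; z points along the fingers, y is the line along which they close (so a half turn about z gives the same grasp; the last joint's range is limited). The gripper opens to 85 mm and grips with 20 to 120 N. Pads are 22 mm wide; open, the fingers measure 114 mm over their backs; the gripper's body (76 mm by 85 mm) begins 54 mm behind the grasp point. The pads swing forward as they close: fully open they stand 13 mm farther back than shut.
Start: joints at [1.281, 0.353, 1.633, -0, 1.155, -0.002], TCP at [177.401, 599.297, 248.281] pointing down, gripper open.
Joint ranges: [-2.63, 2.63], [-0.92, 2.1], [0.06, 2.66], [-1.3, 4.44], [0, 2.69], [-3.02, 3.02]. Speed limits (rad/s): [2.22, 2.22, 2.79, 3.14, 3.14, 3.14].

INTERFACE

Orientations are given as [roll, pitch, yaw] about the fixed x, y, z axes, in that order (R = Rz(yaw) Ry(pitch) Rx(roll)).
In Python, from rig import sense, grab_frame, sign_off gives the robot as it stands. The module is installed in compiled form; this text tells all that it offers.
- The arm moves only by the tool send_rows, never from a script. Its argument "moves" is a list that holds one entry, the list of rows, each a list of 7 numbers: the shift along the world's x, y, z in m, then the turn, a rotation vector about the world's x, y, z in rad, then the opening, from -1 (shut) to 1 (fully open). In form: [[[dx, dy, dz, rx, ry, rz, jaw], ...]]. A call has 1 to 10 rows; each row shifts and turns the commanded pose from where the row before left it; what a row does not reach is not made up. A row lasts 1/10 s, in which the tool goes at most 50 mm and 8.59 degrees, less where a joint would pass 70% of its speed; a pose out of reach is approached as far as the arm can. A call with a gripper value outside its range is refused whole. The fingers move at their own pace and stop on an object; "grip_force" is the grip in N (left out, the last holds). Time passes only in rows, so rows that do not move let the fingers close. It gives the time, the measured TCP pose, the force, the opening and the grip force at its end, in the units of the state.
- sense(): the state, without advancing time (a new reading comes with each control period).
- grab_frame(name): name is "side" or "top" or "wrist"; returns a dict with "img" (400x640x3 uint8, red, green, blue), "mtx" (3x3 intrinsics, pixels), "rvec" (rotation vector, rad) and "tvec" (3), from world to camera coordinates, as OpenCV has them; the wrist camera has in their place "T_tool_cam" (4x4, takes a point from camera to tool coordinates, whose origin is the TCP and whose axes are the flange's). Camera axes: x right, y down, z forward; pixel columns grow to the right and rows downward; lengths in mm; the calibration is good to about 2 mm. A picture is of the moment at which its call begins: read the wrist's pose just before it. There is no depth.
- sign_off(): hands the job in; it is judged then, once.
The state is a dict: "clock": time; "qpos": joint angles; "qvel": joint speeds; "joint_efforts": joint torques, N m; "eef_pos": TCP position; "tcp_rot": TCP orientation; "contact_force": force on the tool from outside, world axes, zero at the start; "wrist_torque": the same for the moment, N m; "opening": opening from 0.0 (shut) to 1.0 (fully open); "grasp_force": force on a finger pad.
Only numpy, scipy, OpenCV 4.12 (cv2) and the standard library are available. Lean on these libraries where they do the work, as an engineer would, in place of code of your own. Each camera call takes 0.05 s, during which the arm holds its last target. There are 200 camera calls.

TASK

Take the carriage of the overhead rail by its wooden knob and draw it along so that the hanging carrier with the two brass blanks slips off its parking rest; bring it over the middle of the steel tank and damp its swinging by the way you move the carriage, without the robot touching the carrier itself. Once it hangs level and practically motionless, centred over the tank (to about a centimetre), keep it so for at least five seconds, then let go of the knob, move the hand clear and leave it hanging there at rest. Do not let it swing wildly, and leave the parking rest, the jar, the brass step block and the screwdriver where they are.

Things in the scene. Friction and masses are not known exactly. Their poses are not given: they have to be found in the camera images.
- rail: Fixed aluminium rail, 740 mm long, 18 mm wide, 24 mm high, on two square steel posts at its ends, its centre line 170 mm above the bench. Origin on the bench under the rail's middle; its y axis runs along the rail, its z axis up. The carriage is parked near the +y end. Rubber end stops limit the carriage's travel.
- carriage (a joint): Travel of the carriage along the rail in m: 0 at the start (parked), grows as it moves in the rail's -y direction, limits -0.01 and 0.47. It slides with about 1 N of friction plus 2 N per m/s, mass about 0.4 kg (0.7 to 1.4 times), and stays where it is left.
- knob_grip (a point): Grip point on the carriage's upright wooden knob, a vertical cylinder 28 mm in diameter and 44 mm high; on its axis, about 20 mm below its top, 230 mm above the bench. The knob stands above the rail's centre line; the grey carriage under it is 50 mm across the rail and 56 mm along it, its top 36 mm below this point.
- pin (a point): Point on the horizontal pin (across the rail) on which the carrier hangs and turns: 45 mm to the rail's +x side of its centre line, 170 mm above the bench, 60 mm lower than the grip point. It moves with the carriage.
- swing (a joint): Carrier angle about the pin, rad: 0 level, positive with the end towards rail +y raised. Starts at 0.38, that end lying on the rest; falls off after 10 to 15 mm of travel, then swings 0.35 either way, almost undamped (60 s to fall to a third); period 2.5 s nominal (2.2 to 2.8 by hidden mass). Swing acceleration = -w*w*swing + (w*w/9.81)*carriage acceleration, w = 2.5 rad/s, both in joint senses.
- carrier: The hanging carrier: an aluminium beam 300 mm long and 12 mm square along the rail, with two upright brass blanks 25 x 25 x 60 mm at 110 mm on either side of the pin and a small brass clamp below the pin; about 0.85 kg in all, centre of mass about 6.5 mm below the pin, moment of inertia about the pin 0.0085 kg m2. Origin on the pin, y axis along the beam. The robot must not touch it.
- rest: Loose heavy steel parking rest (3 kg), base 100 x 110 mm, 216 mm high, with a small ledge on top under the carrier's raised end. Origin under the post, on the bench. It stays where it is.
- tank_mid (a point): Centre of the mouth of the open steel tank, 55 mm above the bench; the tank is fixed below the carrier's path, 310 mm long along the rail, 90 mm wide, 55 mm high. The pin is to stop straight above this point.
- jar: Bystander: glass jar with white lid, 68 mm in diameter, 70 mm high, origin under its centre.
- gauge: Bystander: stepped brass block 50 x 30 x 44 mm, origin under its centre.
- driver: Bystander: screwdriver with a wooden handle, lying on the bench.

How it is judged:
By the outcome, as a careful person would: the job done as asked, in the order asked, and still so for the second after the job is handed in, with the robot touching nothing.
It also fails if it takes over 54 s, if anything falls off the work surface, if the arm or the gripper's body presses on something with over 40 N, if the wrist force passes 120 N, or if a joint passes its speed limit or range.

## Working session

There is one attempt and no reset: what is moved stays moved. The work goes in short steps, Python scripts to look and compute and a tool call to move; the robot and the scene stay as the last step left them, time stands still between calls to the robot, and variables do not carry over. Pictures are saved under pics/ and viewed, at most 10 in all, crops included, and the job is handed in when it is done.

Besides the shell and the picture viewer there is one more tool, called after ">>>" as name([rows], argument=value, ...), one row to a line, values as JSON. send_rows: Moves the arm, as the interface text tells. Its arguments: {"type":"object","properties":{"moves":{"type":"array"},"grip_force":{"type":"number"}},"required":["moves"]}

```bash
mkdir -p pics
python3 - <<'E'
from rig import *
import cv2
s=sense();print(s)
for n in("side","top"):
    f=grab_frame(n);cv2.imwrite(f"pics/{n}0.png",f["img"][:,:,::-1]);print(n,f["mtx"],f["rvec"],f["tvec"])
E
```

```text
{'clock': 0.0, 'qpos': array([ 1.28062436e+00,  3.53656163e-01,  1.63414171e+00, -1.77592975e-05,
        1.15524814e+00, -2.36502535e-03]), 'qvel': array([-0.00121759,  0.00080235, -0.00018446,  0.00065987, -0.00125162,
        0.00131778]), 'joint_efforts': array([-3.33296164e-03, -6.05252624e+01, -3.42075992e+01, -2.09938039e-04,
        9.33197007e-03,  4.24349673e-05]), 'eef_pos': array([177.25505655, 598.84438215, 247.55344025]), 'tcp_rot': array([-3.14013926e+00,  1.28001795e-05,  2.85379290e+00]), 'contact_force': array([-0.15573125, -0.64744014, -0.4014723 ]), 'wrist_torque': array([0.00947566, 0.04216368, 0.00582236]), 'grasp_force': 0.0, 'opening': 1.0026873341128963}
side [[516.94574439   0.         315.96611804]
 [  0.         516.94574439 190.91074296]
 [  0.           0.           1.        ]] [ 2.11919473 -0.42784261  0.23419213] [-550.59051411  313.46585306 1268.66044381]
top [[377.6577669    0.         313.04194553]
 [  0.         377.6577669  196.42448692]
 [  0.           0.           1.        ]] [ 2.14476772 -2.19913008  0.09172615] [123.48718746 655.21140074 932.25579986]
```

View pics/side0.png

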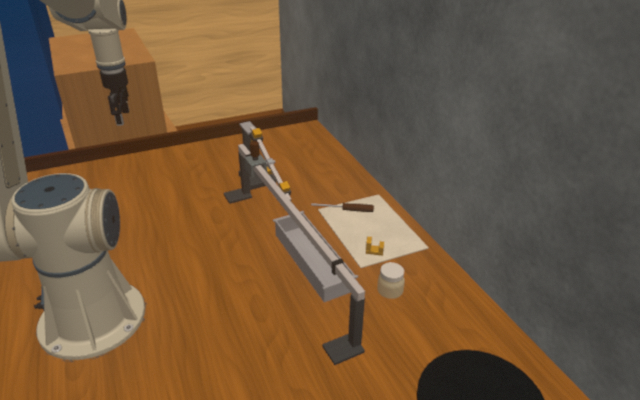

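View pics/top0.png

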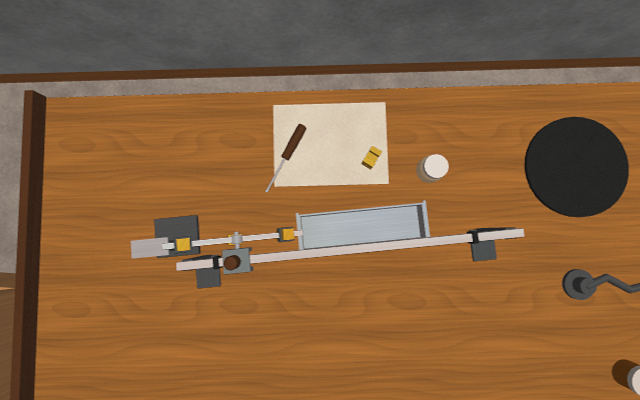

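The side view shows the rail running away from the camera, with the knob at about (253,150). In the top view the knob is at (232,262), the rail runs from (177,266) to (524,232), and the tank rim spans about (298,213) to (429,236). I'll enlarge the top view for exact edges.

Run:
```python
import cv2
i=cv2.imread("pics/top0.png")
a=cv2.resize(i[195:295,170:330],None,fx=5,fy=5,interpolation=cv2.INTER_CUBIC)[:300+200]
cv2.imwrite("pics/a.png",a)
b=cv2.resize(i[190:260,285:445],None,fx=5,fy=5,interpolation=cv2.INTER_CUBIC)
cv2.imwrite("pics/b.png",b)
```

```text
(no output)
```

View pics/a.png

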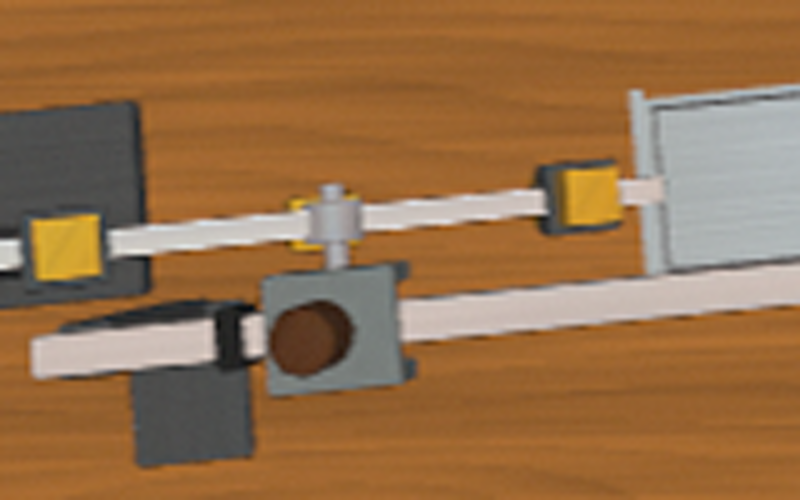

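View pics/b.png

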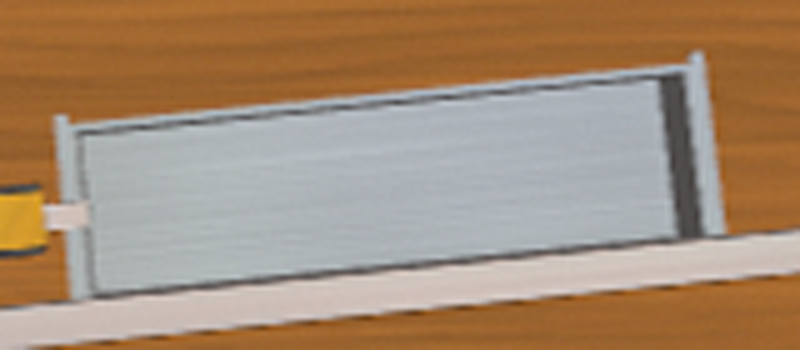

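The crops show the knob's top disc at crop (303,341), the pin tube at (333,215), and the rail's left end at (33,358). The tank's far outer rim corners are at (55,117) and (704,52) in the second crop.

```bash
cat > h.py <<'E'
import numpy as np,cv2
from rig import *
def ray(f,p,z):
    R=cv2.Rodrigues(np.array(f["rvec"]))[0];c=-R.T@np.array(f["tvec"]).ravel()
    d=R.T@np.linalg.inv(f["mtx"])@np.array([p[0],p[1],1.]);return c+d*(z-c[2])/d[2]
E
python3 - <<'E'
from h import *
f=grab_frame("top")
A=lambda u,v:(170+(u+.5)/5-.5,195+(v+.5)/5-.5)
B=lambda u,v:(285+(u+.5)/5-.5,190+(v+.5)/5-.5)
r1=ray(f,A(33,358),182);r2=ray(f,(524,232.5),182);print("rail",r1,r2,np.linalg.norm(r1-r2))
d=(r1-r2)/np.linalg.norm(r1-r2);yaw=np.arctan2(-d[0],d[1]);print("d",d,"yaw",yaw)
k=ray(f,A(303,341),250);print("knob",k)
p=ray(f,A(333,222),176);print("pin",p)
t1=ray(f,B(55,117),55);t2=ray(f,B(704,52),55);print("tank",t1,t2,np.linalg.norm(t1-t2))
n=np.array([d[1],-d[0],0])
mid=(t1+t2)/2-45*n;print("tankmid",mid,"knob y",(k-r1)@d,"pin y",(p-r1)@d,"tank y",(mid-r1)@d)
print("knob off rail",(k-r1)@n,"pin",(p-r1)@n,"tank",(mid-r1)@n)
print("travel",(k-mid)@d,(p-mid)@d)
print(sense()["clock"])
t=np.array([-d[1],0,0]);
E
```

```text
rail [503.52440229 399.22044921 182.        ] [ 556.28937273 -338.37183989  182.        ] 739.4771984641782
d [-0.07135443  0.99745102  0.        ] yaw 0.0714151139640095
knob [513.198377   269.45091358 250.        ]
pin [557.48291438 273.09652502 176.        ]
tank [615.78026059 151.06500602  55.        ] [ 639.90294579 -170.8103031    55.        ] 322.77797099372737
tankmid [582.95630709 -13.08359767  55.        ] knob y -130.1290371468065 pin y -129.65261599856257 tank y -416.92091182340437
knob off rail 0.3896853594792804 pin 44.82147304412544 tank 49.809716544025996
travel 286.79187467659784 287.2682958248418
0.15
```

>>> send_rows([
  [[0,0,0.04,0,0,0,1],[0,0,0.04,0,0,0,1],[0.028,-0.0275,0,0,0,0.03,1],[0.028,-0.0275,0,0,0,0.03,1],[0.028,-0.0275,0,0,0,0.03,1],[0.028,-0.0275,0,0,0,0.03,1],[0.028,-0.0275,0,0,0,0.03,1],[0.028,-0.0275,0,0,0,0.03,1],[0.028,-0.0275,0,0,0,0.03,1],[0.028,-0.0275,0,0,0,0.03,1]],
], grip_force=40)

```text
clock: 1.15
eef_pos: [402.2, 378.0, 328.2]
tcp_rot: [-3.142, -0.0, 3.095]
contact_force: [-0.9, 0.0, -0.5]
opening: 1.003
grasp_force: 0.0
```

>>> send_rows([
  [[0.028,-0.0275,0,0,0,0.03,1],[0.028,-0.0275,0,0,0,0.03,1],[0.028,-0.0275,0,0,0,0.03,1],[0.028,-0.0275,0,0,0,0.0285,1],[0,0,0,0,0,0,1],[0,0,0,0,0,0,1]],
])

```text
clock: 1.75
eef_pos: [513.6, 268.7, 327.9]
tcp_rot: [-3.142, -0.001, -3.073]
contact_force: [-0.0, -0.4, 0.3]
opening: 0.998
grasp_force: 0.0
```

Run:
```python
from h import *
s=sense();print(s["clock"],s["eef_pos"],s["tcp_rot"],s["qpos"],s["contact_force"])
w=grab_frame("wrist");print(w["T_tool_cam"],w["mtx"])
f=grab_frame("side")
cv2.imwrite("pics/w1.png",np.hstack([w["img"]])[:,:,::-1]);cv2.imwrite("pics/s1.png",f["img"][:,:,::-1])
R=cv2.Rodrigues(f["rvec"])[0];print("sidecam",-R.T@np.ravel(f["tvec"]))
```

```text
1.75 [513.57758851 268.65025656 327.85367856] [-3.14153511e+00 -9.26024146e-04 -3.07320406e+00] [ 4.79186879e-01  2.16506916e-01  1.63965445e+00  3.30320578e-04
  1.28630326e+00 -1.16009092e+00] [-0.04675094 -0.38072476  0.32425033]
[[-6.13542086e-04 -9.55200460e-01 -2.95958957e-01  7.56561148e+01]
 [ 9.99999522e-01 -3.60937239e-04 -9.08147463e-04  9.56863361e-01]
 [ 7.60640266e-04 -2.95959373e-01  9.55200226e-01 -1.24995486e+02]
 [ 0.00000000e+00  0.00000000e+00  0.00000000e+00  1.00000000e+00]] [[338.67724623   0.         315.09443504]
 [  0.         338.67724623 200.54562225]
 [  0.           0.           1.        ]]
sidecam [  159.38890975 -1030.94799402   960.54749285]
```

View pics/w1.png

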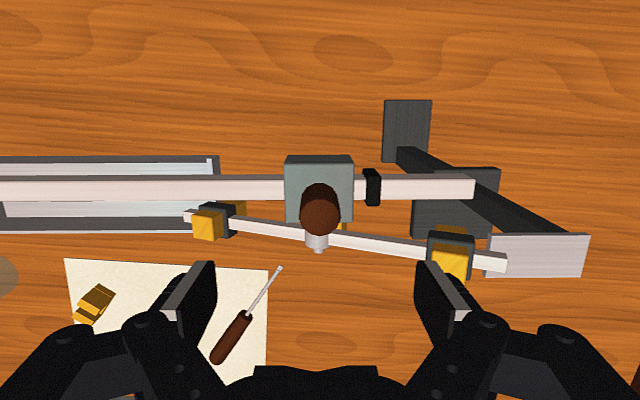

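The wrist view shows the knob's top disc at about (320,215). The blanks are at (207,224) and (450,262), and the carriage is directly under the hand.

```bash
cat >> h.py <<'E'
from scipy.spatial.transform import Rotation as Ro
def wray(w,s,p,z):
    T=np.array(w["T_tool_cam"]);R=Ro.from_euler("xyz",s["tcp_rot"]).as_matrix()
    c=R@T[:3,3]+s["eef_pos"];d=R@T[:3,:3]@np.linalg.inv(w["mtx"])@np.array([p[0],p[1],1.])
    return c+d*(z-c[2])/d[2]
E
python3 - <<'E'
from h import *
s=sense();w=grab_frame("wrist");hsv=cv2.cvtColor(w["img"],cv2.COLOR_RGB2HSV)
print(wray(w,s,(319.5,214.5),250))
g=w["img"][190:240:1,290:350].astype(int)
m=cv2.inRange(hsv,(0,60,20),(12,255,110)); m[:170]=0;m[250:]=0;m[:,:270]=0;m[:,370:]=0
n,l,st,c=cv2.connectedComponentsWithStats(m);i=1+st[1:,4].argmax();print(st[i],c[i])
# pin tube end / carriage edges
print(wray(w,s,(317.5,240),176))
for p in((285,163),(352,163)):print(wray(w,s,p,194))
E
```

```text
[509.00166142 273.04728881 250.        ]
[ 297  184   42   53 1586] [317.25409836 211.38461538]
[559.19612686 275.85519837 176.        ]
[488.48575283 245.40429732 194.        ]
[484.84781427 297.14823072 194.        ]
```

View pics/s1.png

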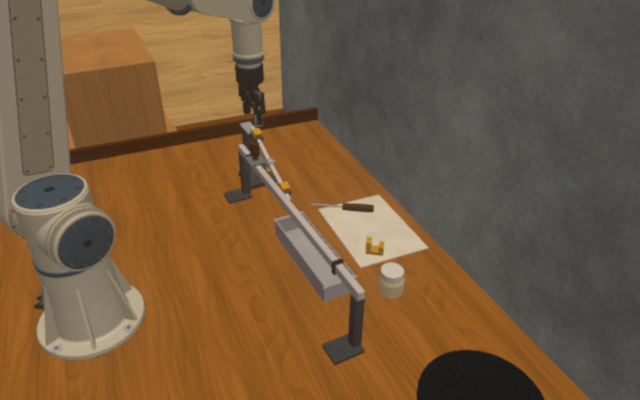

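>>> send_rows([
  [[-0.001,0.0025,-0.02,0,0,0,1],[0,0,-0.02,0,0,0,1],[0,0,-0.02,0,0,0,1],[0,0,-0.02,0,0,0,1],[0,0,-0.02,0,0,0,1],[0,0,0,0,0,0,1],[0,0,0,0,0,0,-1],[0,0,0,0,0,0,-1],[0,0,0,0,0,0,-1],[0,0,0,0,0,0,-1]],
], grip_force=40)

```text
clock: 2.9
eef_pos: [512.8, 271.9, 229.2]
tcp_rot: [3.141, 0.001, -3.071]
contact_force: [1.0, -14.5, 9.1]
opening: 0.332
grasp_force: 7.3
```

>>> send_rows([
  [[0,0,0,0,0,0,-1],[0,0,0,0,0,0,-1],[0,0,0,0,0,0,-1],[0,0,0,0,0,0,-1]],
])

```text
clock: 3.3
eef_pos: [512.8, 272.0, 229.3]
tcp_rot: [3.141, 0.001, -3.071]
contact_force: [-1.2, -0.0, 5.3]
opening: 0.317
grasp_force: 39.2
```

Run:
```python
from h import *
s=sense();print(s["clock"],s["eef_pos"],s["contact_force"],s["wrist_torque"],s["opening"],s["grasp_force"])
w=grab_frame("wrist");cv2.imwrite("pics/w2.png",w["img"][:,:,::-1])
```

```text
3.3 [512.76395167 271.98458135 229.31368461] [-1.17153089 -0.01206297  5.29453837] [-0.11426667  0.2660979   0.10989982] 0.31693453105685576 39.24293875694275
```

View pics/w2.png

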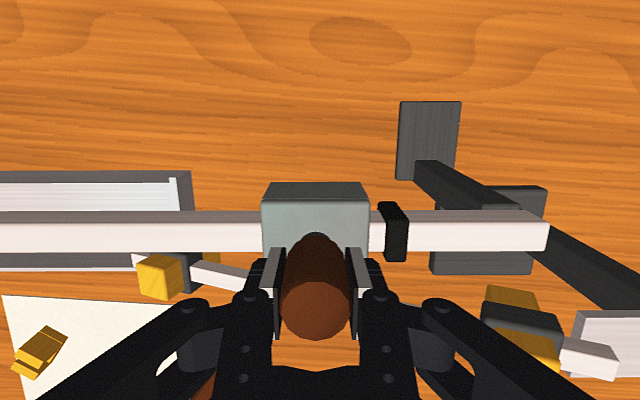

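The knob is held between the pads, with the near (left) blank visible at (160,277) and the far one partly at (515,325). I'll draw the carriage away, accelerating as the swing falls and slowing as it rises.

>>> send_rows([
  [[0.0002,-0.003,0,0,0,0,-1],[0.0004,-0.005,0,0,0,0,-1],[0.0005,-0.007,0,0,0,0,-1],[0.0006,-0.009,0,0,0,0,-1],[0.0008,-0.011,0,0,0,0,-1],[0.0009,-0.013,0,0,0,0,-1],[0.0011,-0.015,0,0,0,0,-1],[0.0012,-0.017,0,0,0,0,-1],[0.0013,-0.018,0,0,0,0,-1],[0.0014,-0.019,0,0,0,0,-1]],
], grip_force=40)

```text
clock: 4.35
eef_pos: [521.3, 154.6, 229.3]
tcp_rot: [3.141, 0.002, -3.071]
contact_force: [-0.2, 1.9, 4.4]
opening: 0.314
grasp_force: 39.3
```

>>> send_rows([
  [[0.0013,-0.019,0,0,0,0,-1],[0.0013,-0.018,0,0,0,0,-1],[0.0011,-0.016,0,0,0,0,-1],[0.001,-0.014,0,0,0,0,-1],[0.0009,-0.012,0,0,0,0,-1],[0.0007,-0.01,0,0,0,0,-1],[0.0006,-0.008,0,0,0,0,-1],[0.0004,-0.006,0,0,0,0,-1],[0.0003,-0.004,0,0,0,0,-1],[0.0001,-0.002,0,0,0,0,-1]],
])

```text
clock: 5.35
eef_pos: [529.4, 45.5, 229.3]
tcp_rot: [3.141, 0.002, -3.071]
contact_force: [-0.1, 1.0, 5.8]
opening: 0.316
grasp_force: 39.4
```

Run:
```python
from h import *
import pickle
F=[]
for k in range(16):
    s=sense();F.append((s,grab_frame("side")))
pickle.dump(F,open("F1.pkl","wb"));print(s["clock"],F[0][0]["eef_pos"],s["eef_pos"],s["contact_force"],s["tcp_rot"])
w=grab_frame("wrist")["img"][:,:,::-1]
v=lambda i:cv2.resize(i["img"][90:290,180:420,::-1],(400,333))
cv2.imwrite("pics/m1.png",np.hstack([v(F[0][1]),v(F[15][1])]))
```

```text
6.1 [529.38183788  45.50931635 229.31877911] [529.35933673  45.59088806 229.2693605 ] [ 1.05449162 -1.41777393  5.60465639] [-3.14135398e+00  2.16439938e-03 -3.07103548e+00]
```

View pics/m1.png

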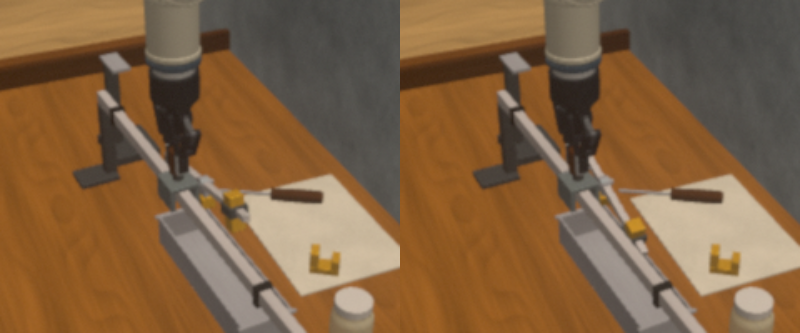

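The left half shows the near blank high at about (233,200), and the right half shows it lower at (636,227), with the carriage moved and the rest in place. I'll track the blank with the wrist camera for precision.

```bash
cat >> h.py <<'E'
def comps(img,x0=0,x1=640,y0=0,y1=400,amin=15):
    h=cv2.cvtColor(img,cv2.COLOR_RGB2HSV);m=cv2.inRange(h,(19,150,70),(30,255,255))
    z=np.zeros_like(m);z[y0:y1,x0:x1]=m[y0:y1,x0:x1]
    n,l,st,c=cv2.connectedComponentsWithStats(z)
    return [(c[i].round(1).tolist(),st[i].tolist()) for i in range(1,n) if st[i,4]>=amin]
E
python3 - <<'E'
from h import *
import pickle
W=[]
for k in range(14):
    s=sense();W.append((s,grab_frame("wrist")))
pickle.dump(W,open("W1.pkl","wb"))
F=pickle.load(open("F1.pkl","rb"))
for s,f in F[::3]:print(round(s["clock"],2),comps(f["img"],270,345,140,270,5))
for s,f in W:print(round(s["clock"],2),comps(f["img"],amin=60))
cv2.imwrite("pics/w3.png",np.hstack([cv2.resize(W[i][1]["img"][:,:,::-1],(400,250)) for i in(0,13)]))
E
```

```text
5.35 [([320.2, 208.7], [315, 204, 11, 10, 71]), ([304.2, 210.8], [301, 208, 8, 6, 36]), ([321.6, 224.9], [319, 222, 8, 7, 39])]
5.5 [([303.6, 210.5], [300, 208, 8, 6, 28]), ([320.5, 212.8], [315, 209, 11, 10, 70]), ([321.5, 229.7], [319, 227, 6, 6, 19])]
5.65 [([302.5, 210.2], [300, 207, 7, 7, 21]), ([320.7, 217.2], [316, 213, 10, 11, 71]), ([321.8, 233.7], [320, 233, 4, 2, 6])]
5.8 [([301.5, 209.2], [300, 207, 4, 5, 13]), ([320.8, 220.5], [316, 216, 11, 10, 62])]
5.95 [([301.2, 209.5], [300, 208, 4, 4, 11]), ([320.8, 223.5], [316, 220, 11, 9, 65])]
6.1 [([300.9, 208.9], [300, 207, 3, 5, 8]), ([320.9, 225.5], [316, 221, 11, 10, 72])]
6.2 [([145.5, 287.0], [129, 268, 34, 38, 894]), ([542.3, 355.1], [514, 342, 45, 29, 441])]
6.25 [([145.9, 286.6], [129, 268, 35, 38, 891]), ([542.8, 355.5], [517, 344, 42, 27, 427])]
6.3 [([145.8, 286.6], [129, 268, 34, 38, 883]), ([542.9, 355.7], [516, 344, 43, 27, 425])]
6.35 [([145.5, 287.0], [129, 268, 35, 38, 899]), ([542.1, 354.9], [513, 342, 46, 28, 448])]
6.4 [([144.6, 287.9], [128, 270, 35, 37, 915]), ([541.1, 353.6], [511, 340, 48, 30, 513])]
6.45 [([143.2, 289.0], [126, 271, 35, 37, 931]), ([539.2, 351.7], [508, 338, 50, 32, 597])]
6.5 [([141.6, 290.7], [124, 271, 37, 39, 966]), ([537.2, 349.6], [505, 336, 53, 33, 689])]
6.55 [([139.5, 292.8], [122, 274, 37, 38, 985]), ([534.9, 347.0], [501, 333, 56, 35, 809])]
6.6 [([137.2, 295.2], [119, 277, 38, 37, 1037]), ([532.7, 344.1], [500, 329, 56, 38, 955])]
6.65 [([134.7, 297.8], [116, 278, 39, 39, 1097]), ([530.4, 341.1], [499, 324, 55, 41, 1090])]
6.7 [([131.9, 301.0], [112, 282, 41, 38, 1144]), ([528.0, 338.1], [498, 322, 54, 41, 1202])]
6.75 [([128.9, 304.4], [108, 286, 42, 37, 1196]), ([525.7, 334.9], [497, 319, 53, 42, 1320])]
6.8 [([125.9, 308.2], [105, 290, 43, 37, 1250]), ([523.0, 331.3], [495, 313, 52, 43, 1404])]
6.85 [([122.8, 312.2], [101, 293, 45, 38, 1312]), ([519.9, 327.5], [492, 308, 52, 43, 1446])]
```

View pics/w3.png

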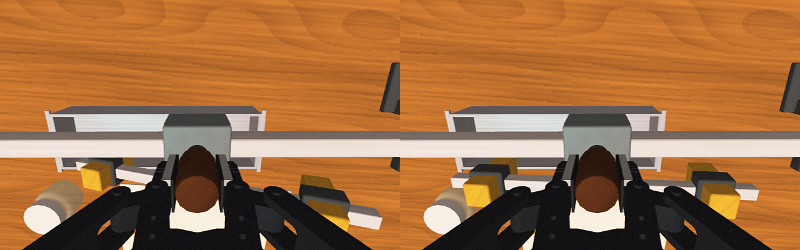

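The wrist view shows both blanks: the left one goes from (146,287) to (123,312) and the right one from (542,355) to (520,328). The tank's end walls are at columns of about 76 and 421.

```bash
cat >> h.py <<'E'
D=np.array([-0.07135,0.99745,0]);N=np.array([D[1],-D[0],0])
def plane_pt(w,s,p,off=45):
    T=np.array(w["T_tool_cam"]);R=Ro.from_euler("xyz",s["tcp_rot"]).as_matrix()
    c=R@T[:3,3];d=R@T[:3,:3]@np.linalg.inv(w["mtx"])@np.array([p[0],p[1],1.])
    P=c+d*(off-c@N)/(d@N);return P@D,P[2]+s["eef_pos"][2]-170
def blanks(w,s):
    L=R=None
    for c,st in comps(w["img"],amin=200):
        if st[4]>2500: continue
        if 60<c[0]<250 and 220<c[1]<390 and (L is None or st[4]>L[2]): L=(*plane_pt(w,s,c),st[4])
        if 450<c[0]<600 and 240<c[1]<390 and (R is None or st[4]>R[2]): R=(*plane_pt(w,s,c),st[4])
    return L,R
E
python3 - <<'E'
from h import *
import pickle
for s,w in pickle.load(open("W1.pkl","rb")):
    L,R=blanks(w,s)
    print(round(s["clock"],2),np.round(L,1),np.round(R,1),"ang L",round(np.arctan2(L[1],-L[0]),3),"R",round(np.arctan2(R[1],R[0]),3),"both",round(np.arctan2(R[1]-L[1],R[0]-L[0]),3))
E
```

```text
6.2 [-111.3  -12.1  894. ] [111.2  49.3 441. ] ang L -0.109 R 0.417 both 0.269
6.25 [-111.2  -12.6  891. ] [111.2  49.5 427. ] ang L -0.113 R 0.419 both 0.272
6.3 [-111.3  -12.6  883. ] [111.2  49.7 425. ] ang L -0.113 R 0.42 both 0.273
6.35 [-111.3  -12.2  899. ] [111.2  49.1 448. ] ang L -0.109 R 0.416 both 0.269
6.4 [-111.3  -11.   915. ] [111.2  48.3 513. ] ang L -0.099 R 0.41 both 0.26
6.45 [-111.6   -9.7  931. ] [111.1  47.  597. ] ang L -0.087 R 0.4 both 0.249
6.5 [-111.7   -7.7  966. ] [111.   45.5 689. ] ang L -0.069 R 0.389 both 0.235
6.55 [-111.8   -5.3  985. ] [111.   43.7 809. ] ang L -0.047 R 0.375 both 0.216
6.6 [-111.9   -2.5 1037. ] [111.2  41.6 955. ] ang L -0.023 R 0.358 both 0.196
6.65 [-1.120e+02  3.000e-01  1.097e+03] [ 111.3   39.4 1090. ] ang L 0.003 R 0.341 both 0.173
6.7 [-112.     3.8 1144. ] [ 111.4   37.2 1202. ] ang L 0.034 R 0.322 both 0.148
6.75 [-112.     7.3 1196. ] [ 111.7   34.7 1320. ] ang L 0.065 R 0.302 both 0.122
6.8 [-111.8   11.2 1250. ] [ 111.9   31.9 1404. ] ang L 0.099 R 0.278 both 0.093
6.85 [-111.5   15.  1312. ] [ 112.1   28.8 1446. ] ang L 0.134 R 0.252 both 0.062
```

```bash
cat > plan.py <<'E'
from h import *
from scipy.optimize import curve_fit,minimize
def meas(W):
    o=[]
    for s,w in W:
        L,R=blanks(w,s)
        if L and R:o.append((s["clock"],np.arctan2(R[1]-L[1],R[0]-L[0])))
    return np.array(o)
def fit(o,t0,w0=None):
    t=o[:,0]-t0
    if w0 is None:
        p,_=curve_fit(lambda t,a,b,w:a*np.cos(w*t)+b*np.sin(w*t),t,o[:,1],[.1,.1,2.4]);return p
    M=np.c_[np.cos(w0*t),np.sin(w0*t)];p=np.linalg.lstsq(M,o[:,1],rcond=None)[0];return np.r_[p,w0]
def plan(a,b,w,dq,n):
    """row shifts (mm) along q: end at dq, v=0, swing 0. a,b: cos/sin coeffs at row start; impulses at row boundaries"""
    # u = row velocities (m/s); s(T) from velocity steps dv_k at t_k=0.1k, k=0..n
    T=.1*n;k=np.arange(n+1)*.1;g=w/9.81
    Dm=np.vstack([np.eye(n),np.zeros(n)])-np.vstack([np.zeros(n),np.eye(n)])
    A=np.vstack([g*np.sin(w*(T-k))@Dm,g*np.cos(w*(T-k))@Dm,np.ones(n)*.1])
    y=np.array([-(a*np.cos(w*T)+b*np.sin(w*T)),-(-a*np.sin(w*T)+b*np.cos(w*T)),dq/1000])
    H=Dm.T@Dm;Hi=np.linalg.inv(H);u=Hi@A.T@np.linalg.solve(A@Hi@A.T,y)
    return u*100
E
python3 - <<'E'
from plan import *
import pickle
W=pickle.load(open("W1.pkl","rb"));o=meas(W);t0=sense()["clock"]
p=fit(o,t0);print(t0,p,2*np.pi/p[2],"rms",np.std(o[:,1]-(p[0]*np.cos(p[2]*(o[:,0]-t0))+p[1]*np.sin(p[2]*(o[:,0]-t0)))))
s,w=W[0];a=wray(w,s,(75,178),55);b=wray(w,s,(421,174),55);m=(a+b)/2-45*N
print(a,b,np.linalg.norm(a-b),"dq to tank",(s["eef_pos"]-m)@D, "top est",(s["eef_pos"]-np.array([582.96,-13.08,0]))@D)
for n in(20,30,40):
    u=plan(*p,62,n);print(n,np.round(u,1).tolist(),np.round(np.cumsum(u)[[u.cumsum().argmin(),u.cumsum().argmax()]]))
cv2.imwrite("pics/tank.png",cv2.resize(w["img"][160:280,60:440,::-1],None,fx=2.1,fy=2.1,interpolation=cv2.INTER_CUBIC))
E
```

```text
6.9 [ 0.03126067 -0.27123003  2.29847883] 2.733627656963991 rms 0.0005878182009882765
[ 540.66615448 -171.35146219   55.        ] [514.98718503 141.03633856  55.        ] 313.4414578975155 dq to tank 60.44867926125354 top est 62.31017834611141
20 [-20.6, -26.5, -20.9, -7.3, 10.7, 29.9, 47.4, 60.6, 67.8, 68.0, 60.7, 46.7, 27.1, 4.0, -20.1, -41.9, -58.3, -65.5, -60.3, -39.4] [-75. 348.]
30 [8.7, 16.9, 24.4, 30.6, 35.4, 38.6, 40.0, 39.5, 37.3, 33.4, 28.1, 21.5, 14.2, 6.4, -1.6, -9.2, -16.2, -22.2, -26.9, -30.3, -32.1, -32.4, -31.2, -28.7, -25.1, -20.8, -16.0, -11.1, -6.6, -2.8] [  9. 375.]
40 [4.9, 9.8, 14.5, 18.7, 22.0, 24.4, 25.6, 25.5, 24.1, 21.5, 17.7, 12.9, 7.4, 1.4, -4.8, -10.9, -16.6, -21.7, -25.8, -28.8, -30.5, -30.9, -29.9, -27.7, -24.3, -20.0, -14.9, -9.4, -3.8, 1.8, 6.8, 11.2, 14.6, 16.9, 18.0, 17.7, 16.2, 13.5, 9.8, 5.2] [-70. 230.]
```

View pics/tank.png

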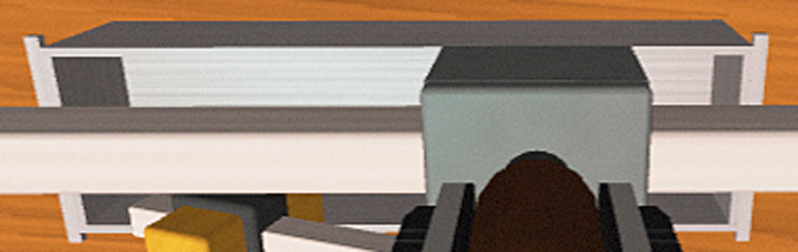

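The tank's end walls are at crop columns 24 and 768, so its middle is at about column 248, which agrees with the top view (about 61 mm to go).

Run:
```python
from plan import *
import pickle
o=meas(pickle.load(open("W1.pkl","rb")))
p=fit(o,6.9)
for n in(50,):
    u=plan(*p,61,n);print(n,np.round(u,1).tolist(),u.cumsum().min(),u.cumsum().max())
    for w in(2.25,2.4):
        v=np.diff(np.r_[0,u,0])/100;T=.1*n;k=np.arange(n+1)*.1;q=fit(o,6.9,w);g=w/9.81
        print(w,q[0]*np.cos(w*T)+q[1]*np.sin(w*T)+g*np.sin(w*(T-k))@v,-q[0]*np.sin(w*T)+q[1]*np.cos(w*T)+g*np.cos(w*(T-k))@v)
```

```text
50 [3.8, 7.7, 11.4, 14.7, 17.3, 19.1, 19.8, 19.5, 18.2, 15.8, 12.4, 8.2, 3.4, -1.7, -7.0, -12.2, -16.9, -21.1, -24.4, -26.7, -27.8, -27.8, -26.6, -24.3, -20.9, -16.7, -11.9, -6.6, -1.2, 4.1, 9.0, 13.3, 16.9, 19.5, 21.1, 21.5, 21.0, 19.4, 17.0, 13.9, 10.3, 6.5, 2.8, -0.7, -3.5, -5.6, -6.8, -6.9, -5.8, -3.5] -102.37479628347079 171.44841603041607
2.25 0.013992263248956138 0.029734863960379894
2.4 -0.05778675452026455 -0.04012536971569747
```

>>> send_rows([
  [[0.0003,-0.0038,0,0,0,0,-1],[0.0005,-0.0077,0,0,0,0,-1],[0.0008,-0.0114,0,0,0,0,-1],[0.001,-0.0147,0,0,0,0,-1],[0.0012,-0.0173,0,0,0,0,-1],[0.0014,-0.019,0,0,0,0,-1],[0.0014,-0.0197,0,0,0,0,-1],[0.0014,-0.0195,0,0,0,0,-1],[0.0013,-0.0182,0,0,0,0,-1],[0.0011,-0.0158,0,0,0,0,-1]],
])

```text
clock: 7.9
eef_pos: [540.2, -102.4, 229.3]
tcp_rot: [-3.141, 0.003, -3.071]
contact_force: [4.6, 1.3, 5.2]
opening: 0.315
grasp_force: 39.4
```

>>> send_rows([
  [[0.0009,-0.0124,0,0,0,0,-1],[0.0006,-0.0082,0,0,0,0,-1],[0.0002,-0.0034,0,0,0,0,-1],[-0.0001,0.0017,0,0,0,0,-1],[-0.0005,0.007,0,0,0,0,-1],[-0.0009,0.0122,0,0,0,0,-1],[-0.0012,0.0169,0,0,0,0,-1],[-0.0015,0.021,0,0,0,0,-1],[-0.0017,0.0243,0,0,0,0,-1],[-0.0019,0.0266,0,0,0,0,-1]],
])

```text
clock: 8.9
eef_pos: [533.8, -15.5, 229.3]
tcp_rot: [-3.141, 0.003, -3.071]
contact_force: [4.0, -0.2, 4.9]
opening: 0.319
grasp_force: 39.6
```

>>> send_rows([
  [[-0.002,0.0277,0,0,0,0,-1],[-0.002,0.0277,0,0,0,0,-1],[-0.0019,0.0265,0,0,0,0,-1],[-0.0017,0.0242,0,0,0,0,-1],[-0.0015,0.0208,0,0,0,0,-1],[-0.0012,0.0167,0,0,0,0,-1],[-0.0008,0.0119,0,0,0,0,-1],[-0.0005,0.0066,0,0,0,0,-1],[-0.0001,0.0012,0,0,0,0,-1],[0.0003,-0.0041,0,0,0,0,-1]],
])

```text
clock: 9.9
eef_pos: [522.1, 144.3, 229.3]
tcp_rot: [3.141, 0.002, -3.07]
contact_force: [0.4, 1.3, 7.8]
opening: 0.319
grasp_force: 39.9
```

>>> send_rows([
  [[0.0006,-0.009,0,0,0,0,-1],[0.0009,-0.0133,0,0,0,0,-1],[0.0012,-0.0169,0,0,0,0,-1],[0.0014,-0.0195,0,0,0,0,-1],[0.0015,-0.021,0,0,0,0,-1],[0.0015,-0.0214,0,0,0,0,-1],[0.0015,-0.0209,0,0,0,0,-1],[0.0014,-0.0193,0,0,0,0,-1],[0.0012,-0.017,0,0,0,0,-1],[0.001,-0.0139,0,0,0,0,-1]],
])

```text
clock: 10.9
eef_pos: [534.8, -29.7, 229.3]
tcp_rot: [-3.141, 0.003, -3.071]
contact_force: [3.4, 2.7, 6.2]
opening: 0.319
grasp_force: 39.7
```

>>> send_rows([
  [[0.0007,-0.0103,0,0,0,0,-1],[0.0005,-0.0065,0,0,0,0,-1],[0.0002,-0.0028,0,0,0,0,-1],[0,0.0007,0,0,0,0,-1],[-0.0002,0.0035,0,0,0,0,-1],[-0.0004,0.0056,0,0,0,0,-1],[-0.0005,0.0068,0,0,0,0,-1],[-0.0005,0.0069,0,0,0,0,-1],[-0.0004,0.0058,0,0,0,0,-1],[-0.0002,0.0035,0,0,0,0,-1]],
])

```text
clock: 11.9
eef_pos: [533.8, -15.5, 229.3]
tcp_rot: [-3.141, 0.002, -3.071]
contact_force: [1.5, -1.0, 7.0]
opening: 0.317
grasp_force: 39.8
```

```bash
cat > look.py <<'E'
import sys,pickle
from plan import *
n=int(sys.argv[1]);W=[]
for k in range(n):
    s=sense();W.append((s,grab_frame("wrist")))
pickle.dump(W,open(sys.argv[2],"wb"));o=meas(W);t0=sense()["clock"]
print(t0,s["eef_pos"],s["contact_force"]);print(np.round(o[::2],3).tolist())
tgt=np.array([582.96,-13.08,0]);print("dq",(s["eef_pos"]-tgt)@D)
if len(sys.argv)>3:
    w=float(sys.argv[3]);p=fit(o,t0,w) if w else fit(o,t0);print(p,np.hypot(p[0],p[1]))
E
python3 look.py 20 W2.pkl 0
```

```text
12.9 [533.82253161 -15.53686915 229.28886304] [1.81964255 0.7550015  6.69073045]
[[11.9, 0.003], [12.0, -0.005], [12.1, -0.012], [12.2, -0.018], [12.3, -0.023], [12.4, -0.028], [12.5, -0.031], [12.6, -0.032], [12.7, -0.032], [12.8, -0.031]]
dq 1.055354232419296
[-0.02771479  0.01729622  2.22302082] 0.032669081187058996
```

Run:
```python
from plan import *
import pickle
W=pickle.load(open("W2.pkl","rb"));s,w=W[-1];o=meas(W)
S=cv2.cvtColor(w["img"],cv2.COLOR_RGB2HSV)[:,:,1]
for r in range(172,200,3):
    c=np.where(S[r,60:560]<90)[0]+60
    if len(c):
        a=wray(w,s,(c[0]-.5,r),55);b=wray(w,s,(c[-1]+.5,r),55);print(r,c[0],c[-1],np.linalg.norm(a-b).round(1),"dq",((s["eef_pos"]-(a+b)/2)@D).round(2))
for w0 in (2.22,2.3,2.36):
    t=o[:,0]-12.9;M=np.c_[np.cos(w0*t),np.sin(w0*t),np.ones_like(t)];p=np.linalg.lstsq(M,o[:,1],rcond=None)[0];print(w0,p,np.std(M@p-o[:,1]))
p=fit(o,12.9,2.26);print(p);u=plan(*p,1,20);print(np.round(u,1).tolist(),u.sum())
```

```text
172 167 466 270.5 dq -1.89
175 161 472 282.0 dq -1.89
178 139 493 321.8 dq -1.42
181 139 492 321.7 dq -0.96
184 140 491 320.8 dq -0.96
187 140 491 321.7 dq -0.95
190 141 490 320.7 dq -0.95
193 141 490 321.6 dq -0.95
196 141 489 321.6 dq -0.49
199 142 489 321.5 dq -0.94
2.22 [-2.77840448e-02  1.73013028e-02  6.27413568e-05] 0.0003833200125839083
2.3 [-0.02598407  0.01706142 -0.00162062] 0.0003851608528915424
2.36 [-0.02474116  0.01689987 -0.00277261] 0.00039050088371320543
[-0.02722085  0.01806405  2.26      ]
[5.6, 8.4, 8.8, 7.4, 4.7, 1.4, -2.1, -5.3, -7.8, -9.4, -9.9, -9.2, -7.4, -4.8, -1.7, 1.4, 4.2, 6.0, 6.3, 4.4] 0.9999999999997238
```

>>> send_rows([
  [[0.0004,-0.0056,0,0,0,0,-1],[0.0006,-0.0084,0,0,0,0,-1],[0.0006,-0.0088,0,0,0,0,-1],[0.0005,-0.0074,0,0,0,0,-1],[0.0003,-0.0047,0,0,0,0,-1],[0.0001,-0.0014,0,0,0,0,-1],[-0.0001,0.0021,0,0,0,0,-1],[-0.0004,0.0053,0,0,0,0,-1],[-0.0006,0.0078,0,0,0,0,-1],[-0.0007,0.0094,0,0,0,0,-1]],
])

```text
clock: 13.9
eef_pos: [534.7, -27.6, 229.3]
tcp_rot: [-3.141, 0.003, -3.071]
contact_force: [3.3, -1.3, 6.8]
opening: 0.317
grasp_force: 39.8
```

>>> send_rows([
  [[-0.0007,0.0099,0,0,0,0,-1],[-0.0007,0.0092,0,0,0,0,-1],[-0.0005,0.0074,0,0,0,0,-1],[-0.0003,0.0048,0,0,0,0,-1],[-0.0001,0.0017,0,0,0,0,-1],[0.0001,-0.0014,0,0,0,0,-1],[0.0003,-0.0042,0,0,0,0,-1],[0.0004,-0.006,0,0,0,0,-1],[0.0005,-0.0062,0,0,0,0,-1],[0.0003,-0.004,0,0,0,0,-1]],
])

```text
clock: 14.9
eef_pos: [533.9, -16.4, 229.3]
tcp_rot: [-3.141, 0.003, -3.071]
contact_force: [1.4, 0.6, 7.8]
opening: 0.32
grasp_force: 39.8
```

```bash
python3 look.py 26 W3.pkl 2.27
python3 - <<'E'
from plan import *
import pickle
o=meas(pickle.load(open("W3.pkl","rb")));t=o[:,0]-sense()["clock"];M=np.c_[np.cos(2.27*t),np.sin(2.27*t),np.ones_like(t)];print(np.linalg.lstsq(M,o[:,1],rcond=None)[0])
E
```

```text
16.2 [533.88212046 -16.36663477 229.26123594] [ 2.65675511 -1.02069214  7.18099693]
[[14.9, -0.003], [15.0, -0.0], [15.1, -0.0], [15.2, 0.001], [15.3, 0.001], [15.4, 0.001], [15.5, 0.001], [15.6, 0.002], [15.7, 0.002], [15.8, 0.001], [15.9, 0.001], [16.0, -0.0], [16.1, -0.001]]
dq 0.22345284927256034
[ 6.46609189e-04 -7.87481091e-04  2.27000000e+00] 0.0010189356763756433
[ 0.00074727 -0.00339769 -0.00205933]
```

>>> send_rows([
  [[0,0,0,0,0,0,-1],[0,0,0,0,0,0,-1],[0,0,0,0,0,0,-1],[0,0,0,0,0,0,-1],[0,0,0,0,0,0,-1],[0,0,0,0,0,0,-1],[0,0,0,0,0,0,-1],[0,0,0,0,0,0,-1],[0,0,0,0,0,0,-1],[0,0,0,0,0,0,-1]],
])

```text
clock: 17.2
eef_pos: [533.9, -16.4, 229.3]
tcp_rot: [-3.141, 0.003, -3.071]
contact_force: [2.2, -0.8, 7.8]
opening: 0.318
grasp_force: 39.8
```

>>> send_rows([
  [[0,0,0,0,0,0,-1],[0,0,0,0,0,0,-1],[0,0,0,0,0,0,-1],[0,0,0,0,0,0,-1],[0,0,0,0,0,0,-1],[0,0,0,0,0,0,-1],[0,0,0,0,0,0,-1],[0,0,0,0,0,0,-1],[0,0,0,0,0,0,-1],[0,0,0,0,0,0,-1]],
])

```text
clock: 18.2
eef_pos: [533.9, -16.4, 229.3]
tcp_rot: [-3.141, 0.003, -3.071]
contact_force: [2.3, -0.5, 6.5]
opening: 0.315
grasp_force: 39.8
```

```bash
python3 look.py 40 W4.pkl 2.27
```

```text
20.2 [533.89308159 -16.36140382 229.29139361] [ 2.60805474 -1.4028697   7.28541985]
[[18.2, 0.001], [18.3, 0.001], [18.4, 0.001], [18.5, 0.001], [18.6, 0.0], [18.7, 0.0], [18.8, -0.0], [18.9, -0.002], [19.0, -0.003], [19.1, -0.004], [19.2, -0.004], [19.3, -0.005], [19.4, -0.005], [19.5, -0.006], [19.6, -0.006], [19.7, -0.005], [19.8, -0.006], [19.9, -0.006], [20.0, -0.005], [20.1, -0.004]]
dq 0.22788838638610104
[3.49757442e-04 5.06864115e-03 2.27000000e+00] 0.005080694181511668
```

Run:
```python
from plan import *
import pickle
o=np.vstack([meas(pickle.load(open(f,"rb"))) for f in("W3.pkl","W4.pkl")]);t=o[:,0]-20.2;o=o[t>-5.2];t=t[t>-5.2]
for w in np.arange(2.2,2.6,.05):
    M=np.c_[np.cos(w*t),np.sin(w*t),np.ones_like(t)];p=np.linalg.lstsq(M,o[:,1],rcond=None)[0];print(round(w,2),p.round(5),np.std(M@p-o[:,1]).round(5),np.round(plan(p[0],p[1],w,0,20),2).tolist() if .01>abs(w-2.35) else"")
```

```text
2.2 [-0.00195  0.00308 -0.00244] 0.00072 
2.25 [-0.00158  0.00336 -0.00242] 0.00057 
2.3 [-0.00116  0.00359 -0.00239] 0.00046 
2.35 [-0.00071  0.00374 -0.00236] 0.00045 [0.32, 0.42, 0.36, 0.18, -0.07, -0.34, -0.59, -0.78, -0.89, -0.9, -0.81, -0.62, -0.35, -0.03, 0.31, 0.61, 0.84, 0.94, 0.86, 0.56]
2.4 [-0.00026  0.00381 -0.00232] 0.00054 
2.45 [ 0.0002   0.0038  -0.00227] 0.00071 
2.5 [ 0.00062  0.0037  -0.00221] 0.00092 
2.55 [ 0.001    0.00352 -0.00215] 0.00114
```

>>> send_rows([
  [[0,-0.0003,0,0,0,0,-1],[0,-0.0004,0,0,0,0,-1],[0,-0.0004,0,0,0,0,-1],[0,-0.0002,0,0,0,0,-1],[0,0.0001,0,0,0,0,-1],[0,0.0003,0,0,0,0,-1],[0,0.0006,0,0,0,0,-1],[0,0.0008,0,0,0,0,-1],[0,0.0009,0,0,0,0,-1],[0,0.0009,0,0,0,0,-1]],
])

```text
clock: 21.2
eef_pos: [533.7, -14.0, 229.3]
tcp_rot: [-3.141, 0.002, -3.071]
contact_force: [0.6, -1.3, 7.6]
opening: 0.32
grasp_force: 39.9
```

>>> send_rows([
  [[0,0.0008,0,0,0,0,-1],[0,0.0006,0,0,0,0,-1],[0,0.0003,0,0,0,0,-1],[0,0,0,0,0,0,-1],[0,-0.0003,0,0,0,0,-1],[0,-0.0006,0,0,0,0,-1],[0,-0.0008,0,0,0,0,-1],[0,-0.0009,0,0,0,0,-1],[0,-0.0009,0,0,0,0,-1],[0,-0.0006,0,0,0,0,-1]],
])

```text
clock: 22.2
eef_pos: [533.9, -16.2, 229.3]
tcp_rot: [-3.141, 0.003, -3.071]
contact_force: [2.1, 1.4, 6.4]
opening: 0.317
grasp_force: 39.9
```

>>> send_rows([
  [[0,0,0,0,0,0,-1],[0,0,0,0,0,0,-1],[0,0,0,0,0,0,-1],[0,0,0,0,0,0,-1],[0,0,0,0,0,0,-1],[0,0,0,0,0,0,-1],[0,0,0,0,0,0,-1],[0,0,0,0,0,0,-1],[0,0,0,0,0,0,-1],[0,0,0,0,0,0,-1]],
])

```text
clock: 23.2
eef_pos: [533.9, -16.3, 229.3]
tcp_rot: [-3.141, 0.003, -3.071]
contact_force: [1.8, 0.0, 6.3]
opening: 0.322
grasp_force: 39.9
```

>>> send_rows([
  [[0,0,0,0,0,0,-1],[0,0,0,0,0,0,-1],[0,0,0,0,0,0,-1],[0,0,0,0,0,0,-1],[0,0,0,0,0,0,-1],[0,0,0,0,0,0,-1],[0,0,0,0,0,0,-1],[0,0,0,0,0,0,-1],[0,0,0,0,0,0,-1],[0,0,0,0,0,0,-1]],
])

```text
clock: 24.2
eef_pos: [533.9, -16.3, 229.3]
tcp_rot: [-3.141, 0.003, -3.071]
contact_force: [1.5, 0.5, 7.5]
opening: 0.317
grasp_force: 39.9
```

>>> send_rows([
  [[0,0,0,0,0,0,-1],[0,0,0,0,0,0,-1],[0,0,0,0,0,0,-1],[0,0,0,0,0,0,-1],[0,0,0,0,0,0,-1],[0,0,0,0,0,0,-1],[0,0,0,0,0,0,-1],[0,0,0,0,0,0,-1],[0,0,0,0,0,0,-1],[0,0,0,0,0,0,-1]],
])

```text
clock: 25.2
eef_pos: [533.9, -16.2, 229.3]
tcp_rot: [-3.141, 0.003, -3.071]
contact_force: [2.5, 0.1, 8.0]
opening: 0.318
grasp_force: 39.9
```

>>> send_rows([
  [[0,0,0,0,0,0,-1],[0,0,0,0,0,0,-1],[0,0,0,0,0,0,-1],[0,0,0,0,0,0,-1],[0,0,0,0,0,0,-1]],
])

```text
clock: 25.7
eef_pos: [533.9, -16.3, 229.3]
tcp_rot: [-3.141, 0.003, -3.071]
contact_force: [1.7, -0.7, 6.5]
opening: 0.318
grasp_force: 39.9
```

```bash
python3 look.py 40 W5.pkl 2.33
```

```text
27.7 [533.87539013 -16.25942725 229.29401088] [2.22924739 0.83580489 7.12898322]
[[25.7, -0.002], [25.8, -0.002], [25.9, -0.002], [26.0, -0.002], [26.1, -0.002], [26.2, -0.002], [26.3, -0.002], [26.4, -0.002], [26.5, -0.002], [26.6, -0.002], [26.7, -0.002], [26.8, -0.002], [26.9, -0.002], [27.0, -0.003], [27.1, -0.002], [27.2, -0.003], [27.3, -0.002], [27.4, -0.002], [27.5, -0.003], [27.6, -0.003]]
dq 0.3308672012299304
[1.08753482e-03 1.33782209e-03 2.33000000e+00] 0.001724093945412556
```

The carrier is still, and it has been held for 5.5 s. Releasing gently now.

>>> send_rows([
  [[0,0,0,0,0,0,-0.4],[0,0,0,0,0,0,-0.36],[0,0,0,0,0,0,-0.34],[0,0,0,0,0,0,-0.32],[0,0,0,0,0,0,-0.28],[0,0,0,0,0,0,-0.2],[0,0,0,0,0,0,-0.1],[0,0,0,0,0,0,0.1],[0,0,0,0,0,0,0.3],[0,0,0,0,0,0,0.5]],
], grip_force=20)

```text
clock: 28.7
eef_pos: [532.8, -16.0, 228.2]
tcp_rot: [-3.142, -0.0, -3.071]
contact_force: [-0.4, -0.6, 0.3]
opening: 0.748
grasp_force: 0.0
```

```bash
python3 look.py 12 W6.pkl 2.33
```

```text
29.3 [532.79190919 -16.00967159 228.28593994] [-0.25226095  0.46407484  0.39234976]
[[28.7, -0.004], [28.8, -0.002], [28.9, -0.002], [29.0, -0.003], [29.1, -0.003], [29.2, -0.002]]
dq 0.657292347493689
[-1.68968493e-03  2.45552227e-03  2.33000000e+00] 0.0029807087712771484
```

Still motionless after release. Lifting and moving clear.

>>> send_rows([
  [[0,0,0.008,0,0,0,0.5],[0,0,0.015,0,0,0,0.5],[0,0,0.02,0,0,0,0.5],[0,0,0.02,0,0,0,0.5],[0,0,0.02,0,0,0,0.5],[0,0,0.02,0,0,0,0.5],[-0.02,0,0.01,0,0,0,0.5],[-0.02,0,0,0,0,0,0.5],[-0.015,0,0,0,0,0,0.5],[0,0,0,0,0,0,0.5]],
])

```text
clock: 30.3
eef_pos: [476.3, -16.0, 341.7]
tcp_rot: [3.142, -0.0, -3.071]
contact_force: [-0.4, 0.1, 0.5]
opening: 0.746
grasp_force: 0.0
```

>>> send_rows([
  [[0,0,0,0,0,0,0.5],[0,0,0,0,0,0,0.5],[0,0,0,0,0,0,0.5]],
])

```text
clock: 30.6
eef_pos: [478.4, -16.0, 341.1]
tcp_rot: [3.142, -0.0, -3.071]
contact_force: [0.7, -0.7, -0.2]
opening: 0.752
grasp_force: 0.0
```

Run:
```python
from h import *
for k in range(24):
    s=sense();w=grab_frame("wrist")
    if k%4==0:
        c=comps(w["img"],amin=150);P=sorted((plane_pt(w,s,a,45+(533.9-s["eef_pos"][0])) for a,b in c if a[1]>180),key=lambda v:v[0]);print(round(s["clock"],2),np.round(P,1).tolist(),[a for a,b in c])
print(s["eef_pos"],s["contact_force"])
S=cv2.cvtColor(w["img"],cv2.COLOR_RGB2HSV)
f=grab_frame("top");cv2.imwrite("pics/end.png",f["img"][:,:,::-1])
i=cv2.imread("pics/top0.png");d=cv2.absdiff(i,f["img"][:,:,::-1].copy()).max(2)
for n,(x0,x1,y0,y1) in dict(gauge=(355,388,140,175),jar=(412,455,148,188),driver=(262,310,118,195),rest=(130,160,235,260)).items():print(n,(d[y0:y1,x0:x1]>40).sum())
```

```text
30.6 [[-123.2, 15.2], [-21.8, 73.4]] [[184.3, 290.7], [286.4, 331.5]]
30.8 [[-123.3, 14.7], [-21.8, 73.3]] [[184.4, 290.8], [286.4, 331.9]]
31.0 [[-123.4, 14.9], [-21.9, 73.1]] [[184.4, 290.9], [286.4, 331.7]]
31.2 [[-123.4, 14.8], [-22.0, 73.2]] [[184.4, 290.8], [286.3, 331.7]]
31.4 [[-123.5, 14.8], [-21.9, 72.9]] [[184.3, 290.8], [286.4, 331.5]]
31.6 [[-123.3, 15.1], [-21.9, 72.9]] [[184.4, 291.0], [286.4, 331.5]]
[477.79215862 -16.00305034 341.29308033] [-0.20909672 -0.8620925   0.59732622]Traceback (most recent call last):
  File "<stdin>", line 8, in <module>
ValueError: 200 camera calls are used up
```

```bash
python3 -c "from rig import *;print(sign_off())"
```

```text
the job is handed in; nothing more can be done
None
```

The job is handed in at about 31.6 s: the carrier hung still and level over the tank, within about 2 mm of centre, for 5.5 s before I let go, and a camera check with the hand clear showed no visible swing; the 200 camera calls ran out before a final picture check of the rest, jar, step block and screwdriver, but the arm was never brought near them.

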